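# Kit the blanks for the glue-up

## Robot

A 6-joint arm with a two-finger parallel gripper is mounted at the origin on a cart in front of the work surface, level with it; the furniture and walls round the work are solid. World frame = base frame: x ahead of the robot, y to its left, z up, the work surface at z = 0. Lengths are in m, angles in rad, forces in N, time in s.
With the tool pointing down it reaches from about 0.35 to 0.8 m from the base axis. Payload 7.3 kg.
Tool frame: the origin (TCP) lies between the finger pads, 19 mm behind the fingertips; this is the grasp point; z points along the fingers, y is the line along which they close (so a half turn about z gives the same grasp; the last joint's range is limited). The gripper opens to 85 mm and grips with 20 to 120 N. Pads are 22 mm wide; open, the fingers measure 114 mm over their backs; the gripper's body (76 mm by 85 mm) begins 54 mm behind the grasp point. The pads swing forward as they close: fully open they stand 13 mm farther back than shut.
Start: joints at [1.006, 0.342, 1.524, -0, 1.275, -0.146], TCP at [0.213, 0.48, 0.25] pointing down, gripper open.
Joint ranges: [-2.53, 2.53], [-0.77, 2.02], [0.04, 2.7], [-1, 4.14], [0.28, 2.66], [-3.11, 3.11]. Speed limits (rad/s): [2.57, 2.57, 3.14, 3.14, 3.14, 3.14].

## Interface

Orientations are given as a unit quaternion [x, y, z, w].
In Python, from plant import robot gives the robot as it stands.
- The arm moves only by the tool carry_out, never from a script. Its argument "steps" is a list of rows, each a list of 7 numbers: the shift along the world's x, y, z in units of 150 mm (1.0 is 150 mm), then the turn, a rotation vector about the world's x, y, z in units of 180 degrees (1.0 is 180 degrees), then the opening, from -1 (shut) to 1 (fully open). In form: [[dx, dy, dz, wx, wy, wz, grip], ...]. A call has 1 to 10 rows; each row is the pose to reach, as a shift and turn from the pose commanded when the call began, turning the shorter way round; what a row does not reach only later rows make up. A row lasts 1/8 s, in which the tool goes at most 62.5 mm and 10.7 degrees, less where a joint would pass 70% of its speed; a pose out of reach is approached as far as the arm can. A call with a number of a shift or a turn outside -1 to 1 is refused whole. A call with a gripper value outside its range is refused whole. The fingers move at their own pace and stop on an object; "grip_force" is the grip in N (left out, the last holds). Time passes only in rows, so rows that repeat a pose let the fingers close. It gives the time, the measured TCP pose, the force, the opening and the grip force at its end, in the units of the state.
- robot.sense(): the state, without advancing time (a new reading comes with each control period).
- robot.camera(name): name is "scene" or "top" or "wrist"; returns (picture, depth): 420x560x3 uint8, red, green, blue; 420x560 float32, m along the optical axis (not along the pixel's ray), 0 where there is no reading.
- robot.camera_params(name): a dict with "K" (3x3 intrinsics, pixels), "k1" (the pictures are not rectified: a ray, as slopes to the right and down, at radius r is drawn at 1 + k1 r^2 times it, then the intrinsics apply), "R" (3x3) and "t" (3): a world point X has camera coordinates R X + t; the wrist camera has in their place "T_tool_cam" (4x4, takes a point from camera to tool coordinates, whose origin is the TCP and whose axes are the flange's). Camera axes: x right, y down, z forward; pixel columns grow to the right and rows downward; lengths in m; the calibration is good to about 2 mm. A picture is of the moment at which its call begins: read the wrist's pose just before it. camera_params takes no time and is no camera call.
- robot.sign_off(): hands the job in; it is judged then, once.
The state is a dict: "clock": time; "joints": joint angles; "joint_vel": joint speeds; "joint_efforts": joint torques, N m; "tcp_pos": TCP position; "eef_rot": TCP orientation; "wrist_force": force on the tool from outside, world axes, zero at the start; "moment": the same for the moment, N m; "grip_width": opening from 0.0 (shut) to 1.0 (fully open); "grip_force": force on a finger pad.
Only numpy, scipy, OpenCV 4.12 (cv2) and the standard library are available. Lean on these libraries where they do the work, as an engineer would, in place of code of your own. Each camera call takes 0.05 s, during which the arm holds its last target. There are 200 camera calls.

## Task

Get the kit ready for the glue-up: lay each of the three sawn blanks flat in the plywood carrier whose pocket is cut to its size, down on the pocket's floor between the corner cleats, and stand the glue bottle in the round collar of its stand. Keep the bottle upright all the time, and leave the two squarish scrap blocks where they lie.

Things in the scene. Friction and masses are not known exactly. Their poses are not given: they have to be found in the camera images.
- blank_long_mid (a point): Loose long narrow cream sawn blank, 107 x 26 x 20 mm (length, width, thickness), lying flat. Take it across its width, near the middle. This point is the centre of its underside; x along its length, y across its width, z up.
- blank_wide_mid (a point): Loose broad red-brown sawn blank, 87 x 56 x 23 mm (length, width, thickness), lying flat. Take it across its 56 mm width, near the middle. This point is the centre of its underside; x along its length, y across its width, z up.
- blank_short_mid (a point): Loose short grey sawn blank, 51 x 25 x 24 mm (length, width, thickness), lying flat. Take it across its width, near the middle. This point is the centre of its underside; x along its length, y across its width, z up.
- glue_bottle: Loose yellow glue bottle with black nozzle cap, standing upright: round body 49 mm across up to 60 mm height, sloping shoulder to 75 mm, cap 24 mm across up to 106 mm. Grip the body with the TCP about 62 mm above its foot, so that the cap stays clear of the gripper's palm. Origin: centre of its foot, z up.
- carrier_long: Fixed plywood base plate, 145 x 64 mm, 6 mm thick, with four L-shaped wooden corner cleats (10 mm wide, tops 15 mm above the table) round a flat pocket 117 x 36 mm, 5 mm larger all round than the long cream blank. The middle 65 mm of both long sides is open for the fingers. Origin: centre of the plate's underside, on the table; pocket floor 6 mm above it; x along the pocket's length, z up.
- carrier_wide: Fixed plywood base plate, 125 x 94 mm, 6 mm thick, with four L-shaped wooden corner cleats (10 mm wide, tops 15 mm above the table) round a flat pocket 97 x 66 mm, 5 mm larger all round than the broad red-brown blank. The middle 57 mm of both long sides is open for the fingers. Origin: centre of the plate's underside, on the table; pocket floor 6 mm above it; x along the pocket's length, z up.
- carrier_short: Fixed plywood base plate, 89 x 63 mm, 6 mm thick, with four L-shaped wooden corner cleats (10 mm wide, tops 15 mm above the table) round a flat pocket 61 x 35 mm, 5 mm larger all round than the short grey blank. The middle 47 mm of both long sides is open for the fingers. Origin: centre of the plate's underside, on the table; pocket floor 6 mm above it; x along the pocket's length, z up.
- bottle_stand: Fixed to the table. Stand for the glue bottle: a square plywood base plate 92 x 92 mm, 6 mm thick, with a round wooden collar on it, 60 mm inside and 74 mm outside diameter, its rim 18 mm above the table. Origin: centre of the plate's underside, on the table; the collar's floor is 6 mm above it; z up.
- scrap_a: Loose squarish light brown scrap block, about 59 x 45 x 24 mm, a bystander that belongs in no carrier and stays where it lies. Origin: centre of its underside, z up.
- scrap_b: Loose squarish pale grey scrap block, about 61 x 38 x 22 mm, a bystander that belongs in no carrier and stays where it lies. Origin: centre of its underside, z up.

How it is judged:
At the end, for the whole second after the job is handed in: Each blank lies flat on the floor of its own carrier, and the glue bottle stands upright in its collar: within 10 mm of the centre, 4 mm in height, 0.1 rad of tilt; blanks along the pocket within 0.3 rad. All at rest; both scrap blocks within 30 mm of where they started (horizontal distance between blank_long_mid and carrier_long below 0.01 m and z of blank_long_mid in the frame of carrier_long below 0.01 m and angle between each of blank_long_mid, blank_wide_mid, blank_short_mid, glue_bottle's own z axis and vertical below 0.1 rad and linear speed of each of blank_long, blank_wide, blank_short, glue_bottle below 0.02 m/s and angle between the x axis of blank_long_mid and the x axis of carrier_long, either way round below 0.3 rad and horizontal distance between blank_wide_mid and carrier_wide below 0.01 m and z of blank_wide_mid in the frame of carrier_wide below 0.01 m and angle between the x axis of blank_wide_mid and the x axis of carrier_wide, either way round below 0.3 rad and horizontal distance between blank_short_mid and carrier_short below 0.01 m and z of blank_short_mid in the frame of carrier_short below 0.01 m and angle between the x axis of blank_short_mid and the x axis of carrier_short, either way round below 0.3 rad and horizontal distance between glue_bottle and bottle_stand below 0.01 m and z of glue_bottle in the frame of bottle_stand below 0.01 m and distance of each of scrap_a, scrap_b from where it was at the start of the episode below 0.03 m); the robot touches nothing.
It fails at once if the glue bottle is tipped over (more than 0.6 rad) (angle between glue_bottle's own z axis and vertical above 0.6 rad).
It fails at once if scrap block a is moved more than 30 mm (distance of scrap_a from where it was at the start of the episode above 0.03 m).
It fails at once if scrap block b is moved more than 30 mm (distance of scrap_b from where it was at the start of the episode above 0.03 m).
It also fails if it takes over 102 s, if anything falls off the work surface, if the arm or the gripper's body presses on something with over 40 N, if the wrist force passes 120 N, or if a joint passes its speed limit or range.

## Working session

There is one attempt and no reset: what is moved stays moved. The work goes in short steps, Python scripts to look and compute and a tool call to move; the robot and the scene stay as the last step left them, time stands still between calls to the robot, and variables do not carry over. Pictures are saved under pics/ and viewed, at most 14 in all, crops included, and the job is handed in when it is done.

Besides the shell and the picture viewer there is one more tool, called after "Request:" as name(argument=value, ...) on one line, values as JSON. carry_out: Moves the arm, as the interface text tells. Its arguments: {"type":"object","properties":{"steps":{"type":"array","items":{"type":"array","items":{"type":"number"}}},"grip_force":{"type":"number"}},"required":["steps"]}

```bash
mkdir -p pics; ls; python3 - <<'E'
from plant import robot
import cv2,numpy as np
s=robot.sense(); print({k:np.round(v,3).tolist() for k,v in s.items()})
for n in ("top","scene"):
    im,d=robot.camera(n); cv2.imwrite(f"pics/{n}0.png",im[:,:,::-1]); np.savez(f"{n}0.npz",im=im,d=d)
    p=robot.camera_params(n); print(n,{k:np.round(v,4).tolist() for k,v in p.items()})
print(robot.camera_params("wrist"))
E
```

```text
pics
{'clock': 0.0, 'joints': [1.006, 0.343, 1.525, 0.0, 1.275, -0.146], 'joint_vel': [-0.001, -0.002, -0.0, 0.0, 0.001, 0.002], 'joint_efforts': [-0.0, -43.367, -24.601, -0.0, 0.008, 0.0], 'tcp_pos': [0.213, 0.479, 0.249], 'eef_rot': [0.208, 0.978, -0.001, -0.0], 'wrist_force': [0.367, 0.5, -0.094], 'moment': [0.074, -0.011, 0.023], 'grip_force': 0.0, 'grip_width': 1.001}
top {'K': [[511.9737, 0.0, 279.7161], [0.0, 511.9737, 207.727], [0.0, 0.0, 1.0]], 'k1': -0.1508, 'R': [[0.0022, -1.0, 0.0011], [-0.9787, -0.0024, -0.2051], [0.2052, -0.0006, -0.9787]], 't': [-0.006, 0.5417, 1.4869]}
scene {'K': [[403.2606, 0.0, 276.3373], [0.0, 403.2606, 206.0787], [0.0, 0.0, 1.0]], 'k1': 0.0284, 'R': [[0.4813, -0.8765, -0.0133], [-0.5758, -0.3047, -0.7587], [0.6609, 0.3728, -0.6513]], 't': [-0.2612, 0.343, 0.6155]}
{'K': array([[346.0083222 ,   0.        , 282.67603681],
       [  0.        , 346.0083222 , 211.16998777],
       [  0.        ,   0.        ,   1.        ]]), 'k1': 0.021479642556538288, 'T_tool_cam': array([[-8.47653127e-05, -9.48981342e-01, -3.15332215e-01,
         8.18099466e-02],
       [ 9.99999996e-01, -9.11656815e-05,  5.54722410e-06,
         2.00072915e-04],
       [-3.40116884e-05, -3.15332213e-01,  9.48981346e-01,
        -1.23258476e-01],
       [ 0.00000000e+00,  0.00000000e+00,  0.00000000e+00,
         1.00000000e+00]])}
```

View pics/top0.png

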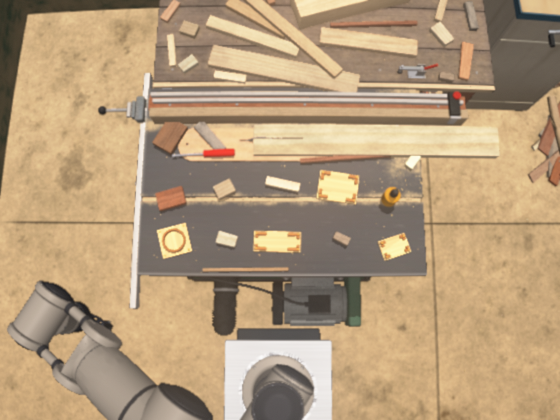

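View pics/scene0.png

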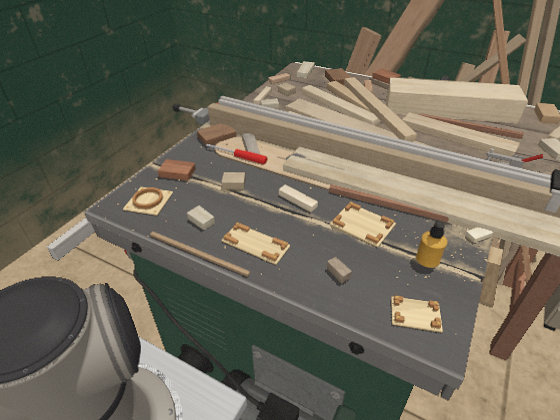

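The top view shows these centres: stand (174,240), red-brown blank (171,199), scrap a (224,189), scrap b (227,240), cream blank (283,184), wide carrier (338,187), long carrier (277,241), grey blank (341,239), short carrier (395,246) and bottle (391,196). The scene view shows the same items from the front right, with the bottle at (431,250).

```bash
cat > h.py <<'E'
from plant import robot
import cv2,numpy as np
from scipy.spatial.transform import Rotation as Ro
def cam(n,s=None):
    p=robot.camera_params(n); K=p["K"]; k1=p["k1"]
    if n=="wrist":
        T=p["T_tool_cam"]; A=Ro.from_quat(s["eef_rot"]).as_matrix()
        Rcw=A@T[:3,:3]; o=A@T[:3,3]+s["tcp_pos"]
    else: Rcw=p["R"].T; o=-Rcw@p["t"]
    return K,k1,Rcw,o
def rays(c,uv):
    K,k1,Rcw,o=c; D=np.array([k1,0,0,0,0.])
    x=cv2.undistortPoints(np.asarray(uv,float).reshape(-1,1,2),K,D)[:,0]
    return np.c_[x,np.ones(len(x))]@Rcw.T
def onplane(c,uv,z):
    d=rays(c,uv); return c[3]+d*((z-c[3][2])/d[:,2])[:,None]
def triang(c1,uv1,c2,uv2):
    d1,d2=rays(c1,[uv1])[0],rays(c2,[uv2])[0]
    a=np.linalg.lstsq(np.c_[d1,-d2],c2[3]-c1[3],rcond=None)[0]
    p,q=c1[3]+a[0]*d1,c2[3]+a[1]*d2
    return (p+q)/2,np.linalg.norm(p-q)
def cloud(c,d):
    h,w=d.shape; uv=np.stack(np.meshgrid(np.arange(w),np.arange(h)),-1).reshape(-1,2)
    return (c[3]+rays(c,uv)*d.reshape(-1,1)).reshape(h,w,3)
def rect(p):
    (x,y),(a,b),t=cv2.minAreaRect(np.float32(p[:,:2])*1000)
    if a<b:a,b,t=b,a,t+90
    return np.round([x,y],1),np.round([a,b],1),round((t+90)%180-90,1)
E
python3 - <<'E'
from h import *
ob={"wide":((171,199),(177,170)),"scrA":((224,189),(234,181)),"scrB":((227,240),(200,216)),"long":((283,184),(298,198)),"Cwide":((338,187),(362,223)),"Clong":((277,241),(255,242)),"short":((341,239),(339,270)),"Cshort":((395,246),(416,314)),"bottle":((391,196),(431,248)),"stand":((174,240),(148,201))}
for n,i in (("top",0),("scene",1)):
    f=np.load(n+"0.npz"); c=cam(n); P=cloud(c,f["d"]); im=f["im"]
    hsv=cv2.cvtColor(im,cv2.COLOR_RGB2HSV)
    m=((hsv[:,:,2]>115)|((hsv[:,:,1]>90)&(hsv[:,:,2]>70))).astype(np.uint8)
    k,l,st,ce=cv2.connectedComponentsWithStats(m,connectivity=4)
    for a,q in ob.items():
        u,v=q[i]; L=np.bincount(l[v-4:v+5,u-4:u+5].ravel(),minlength=k); L[0]=0; j=L.argmax()
        M=l==j; z=P[M][:,2]; zt=np.percentile(z,80)
        v_,u_=np.nonzero(M&(P[:,:,2]>zt-.006)); 
        W=onplane(c,np.c_[u_,v_],zt); v0,u0=np.nonzero(M); W0=onplane(c,np.c_[u0,v0],.006)
        print(n,a,M.sum(),"z",np.round(np.percentile(z,[5,50,80,98])*1000,1),*rect(W)," all@6:",*rect(W0))
E
```

```text
top wide 204752 z [-788.9 -765.9   15.3  633.9] [599.8 -12. ] [1839.7 1399.7] -89.2  all@6: [594.1 -34.2] [1909.9 1440.2] -89.4
top scrA 204752 z [-788.9 -765.9   15.3  633.9] [599.8 -12. ] [1839.7 1399.7] -89.2  all@6: [594.1 -34.2] [1909.9 1440.2] -89.4
top scrB 204752 z [-788.9 -765.9   15.3  633.9] [599.8 -12. ] [1839.7 1399.7] -89.2  all@6: [594.1 -34.2] [1909.9 1440.2] -89.4
top long 204752 z [-788.9 -765.9   15.3  633.9] [599.8 -12. ] [1839.7 1399.7] -89.2  all@6: [594.1 -34.2] [1909.9 1440.2] -89.4
top Cwide 204752 z [-788.9 -765.9   15.3  633.9] [599.8 -12. ] [1839.7 1399.7] -89.2  all@6: [594.1 -34.2] [1909.9 1440.2] -89.4
top Clong 204752 z [-788.9 -765.9   15.3  633.9] [599.8 -12. ] [1839.7 1399.7] -89.2  all@6: [594.1 -34.2] [1909.9 1440.2] -89.4
top short 204752 z [-788.9 -765.9   15.3  633.9] [599.8 -12. ] [1839.7 1399.7] -89.2  all@6: [594.1 -34.2] [1909.9 1440.2] -89.4
top Cshort 204752 z [-788.9 -765.9   15.3  633.9] [599.8 -12. ] [1839.7 1399.7] -89.2  all@6: [594.1 -34.2] [1909.9 1440.2] -89.4
top bottle 204752 z [-788.9 -765.9   15.3  633.9] [599.8 -12. ] [1839.7
[... 687 characters left out ...]
 [-783.5   12.2   58.8  270.6] [1303.8  -41.9] [2663.3 1021.6] 1.5  all@6: [1425.9    7.7] [2899.8 1158.4] 1.4
scene Clong 1469 z [-0.8  4.5  9.5 14.5] [443.6  -0.6] [144.3  68.2] 88.0  all@6: [446.5   2.4] [149.   74.1] 88.4
scene short 239 z [-1.8 22.  23.1 24.6] [ 453.7 -195.1] [49.  26.8] 60.3  all@6: [ 469.3 -190. ] [52.7 30.9] 59.0
scene Cshort 1470 z [ 2.1  5.5  9.  15.5] [ 429.  -359.9] [88.5 66.7] -71.1  all@6: [ 430.9 -360.2] [89.4 69.4] -72.3
scene bottle 86760 z [-783.5   12.2   58.8  270.6] [1303.8  -41.9] [2663.3 1021.6] 1.5  all@6: [1425.9    7.7] [2899.8 1158.4] 1.4
scene stand 948 z [-1.2  4.5 13.  17. ] [446.7 319. ] [83.4 74. ] 44.3  all@6: [448.4 319.2] [101.8  96.5] 15.2
```

```bash
python3 - <<'E'
from h import *
ob={"wide":((171,199),(177,170)),"scrA":((224,189),(234,181)),"scrB":((227,240),(200,216)),"long":((283,184),(298,198)),"Cwide":((338,187),(362,223)),"Clong":((277,241),(255,242)),"short":((341,239),(339,270)),"Cshort":((395,246),(416,314)),"bottle":((391,196),(431,248)),"stand":((174,240),(148,201))}
C=[cam("top"),cam("scene")]
for n,i in (("top",0),("scene",1)):
    f=np.load(n+"0.npz"); c=C[i]; P=cloud(c,f["d"])
    pl=P[(abs(P[:,:,2])<.006)&(abs(P[:,:,0]-.5)<.12)&(abs(P[:,:,1])<.4)]; print(n,"table z",np.median(pl[:,2]),pl[:,2].std())
    for a,q in ob.items():
        hi=.011 if a[0] in "wsl" and a!="stand" else .035 if a=="bottle" else .0038
        ms=((P[:,:,2]>hi)&(P[:,:,2]<.13)&(P[:,:,0]<.74)).astype(np.uint8)
        k,l=cv2.connectedComponents(ms,connectivity=4); u,v=q[i]
        L=np.bincount(l[v-4:v+5,u-4:u+5].ravel(),minlength=k); L[0]=0
        M=l==L.argmax(); z=P[M][:,2]; zt=np.percentile(z,80) if hi>.01 else np.median(z)
        W=onplane(C[i],np.argwhere(M&(P[:,:,2]>zt-.006))[:,::-1],zt)
        print(n,a,M.sum(),"z",np.round(np.percentile(z,[50,80,98])*1000,1),*rect(W))
    
# two-view ray crossing of centroid of the top faces seen in both
E
```

```text
top table z 0.00025654778509820453 0.0029533081646941637
top wide 525 z [23.4 26.4 30.9] [579.2 335.5] [88.6 58.5] -73.6
top scrA 275 z [24.3 27.5 30.8] [609.8 170.5] [56.7 44.6] -63.0
top scrB 240 z [22.1 25.4 31.6] [452.2 158.7] [60.3 36.5] 75.5
top long 293 z [20.5 23.6 27.8] [626.5 -11.6] [105.   27.7] 78.4
top Cwide 934 z [ 8.6 13.  20. ] [ 622.1 -189.7] [133.4  97.5] 81.5
top Clong 822 z [ 8.9 13.2 20.3] [447.4   3.3] [153.2  68.2] -89.9
top short 137 z [24.3 27.8 31.7] [ 454.6 -191.7] [49.  23.5] 63.1
top Cshort 505 z [ 8.2 12.6 19.5] [ 432.8 -358.5] [93.8 74.9] -71.6
top bottle 227 z [ 68.1  91.9 109. ] [ 583.1 -345.9] [25.2 24.3] -2.5
top stand 750 z [ 8.7 14.6 22.8] [452.6 322. ] [101.8  98. ] 16.4
scene table z -0.002082549561109426 0.0025599281090814465
scene wide 496 z [21.  22.7 24.6] [578.2 331.2] [90.1 64.2] -74.1
scene scrA 288 z [21.3 22.7 24.2] [605.4 164.2] [57.6 48.3] -62.2
scene scrB 312 z [19.6 20.7 21.9] [449.2 153.7] [63.8 39.2] 74.4
scene long 349 z [17.4 18.6 20.1] [623.1 -16.4] [108.9  30.9] 77.3
scene Cwide 728 z [ 5.6 11.9 14.5] [ 622.3 -189.6] [124.2  98.4] 80.6
scene Clong 509 z [ 5.4 11.7 14.5] [447.9  26.1] [95.7 65.9] 87.4
scene short 300 z [21.8 22.9 24.4] [ 452.8 -195.9] [51.6 27. ] 62.1
scene Cshort 1240 z [ 5.8 11.3 15.5] [ 431.8 -359.6] [89.5 66.4] -71.1
scene bottle 678 z [ 64.4  86.1 104.5] [ 586.8 -350.5] [46.5 26.9] -12.1
scene stand 480 z [ 9.8 15.4 17.2] [445.  314.9] [94.1 93.4] -77.7
```

Positions agree to about 4 mm between the two views. I'll move to hover over the broad blank and refine with the wrist camera.

Request:
carry_out(steps=[[1,-0.4,-0.2,0,0,-0.14,1],[1,-0.4,-0.2,0,0,-0.14,1],[1,-0.4,-0.2,0,0,-0.14,1]], grip_force=40)

```text
clock: 0.48
tcp_pos: [0.3654, 0.4182, 0.219]
eef_rot: [0.418, 0.908, -0.001, -0.0]
wrist_force: [0.1, -0.7, -0.2]
grip_width: 1.001
grip_force: 0.0
```

Request:
carry_out(steps=[[1,-0.4,-0.2,0,0,-0.14,1],[1,-0.4,-0.2,0,0,-0.14,1],[1,-0.4,-0.2,0,0,-0.14,1]])

```text
clock: 0.85
tcp_pos: [0.5156, 0.3579, 0.1887]
eef_rot: [0.607, 0.795, -0.001, -0.0]
wrist_force: [0.9, 1.3, 0.8]
grip_width: 0.997
grip_force: 0.0
```

Request:
carry_out(steps=[[0.44,-0.18,-0.26,0,0,0,1],[0.44,-0.18,-0.26,0,0,0,1],[0.44,-0.18,-0.26,0,0,0,1]])

```text
clock: 1.23
tcp_pos: [0.5794, 0.3319, 0.1495]
eef_rot: [0.605, 0.796, -0.001, -0.001]
wrist_force: [-0.3, 0.9, -0.2]
grip_width: 1.002
grip_force: 0.0
```

```bash
cat > w.py <<'E'
from h import *
import sys
def look(name,lo,hi=.13,near=None):
    """wrist view: depth-segmented rectangles above the table, nearest to 'near' (x,y)"""
    s=robot.sense(); im,d=robot.camera("wrist"); c=cam("wrist",s); P=cloud(c,d)
    cv2.imwrite(f"pics/{name}.png",im[:,:,::-1]); np.savez(name+".npz",im=im,d=d)
    R=Ro.from_quat(s["eef_rot"]).as_matrix()
    print("t",round(s["clock"],2),"tcp",np.round(np.array(s["tcp_pos"])*1000,1),"y-yaw",round(np.degrees(np.arctan2(R[1,1],R[0,1])),1),"tilt",np.round(R[:,2],3),"tab",np.round(np.median(P[abs(P[:,:,2])<.004][:,2])*1000,1))
    m=((P[:,:,2]>lo)&(P[:,:,2]<hi)&(d>.05)).astype(np.uint8)
    k,l,st,ce=cv2.connectedComponentsWithStats(m,connectivity=4)
    for j in range(1,k):
        if st[j,4]<250: continue
        z=P[l==j][:,2]; zt=np.median(z) if lo<.01 else np.percentile(z,70)
        W=onplane(c,np.argwhere((l==j)&(P[:,:,2]>zt-.005))[:,::-1],zt)
        print(" px",ce[j].round(),st[j,4],"z",np.round(np.percentile(z,[20,50,70,98])*1000,1),*rect(W))
    return s,c,P,im
if __name__=="__main__": look(sys.argv[1],float(sys.argv[2]))
E
python3 w.py w1 0.012
```

```text
t 1.23 tcp [579.4 331.9 149.5] y-yaw 15.5 tilt [-0.003 -0.001 -1.   ] tab -1.1
 px [112. 170.] 3048 z [15.8 16.9 17.4 18.6] [450.4 323.9] [74.6 73. ] 22.2
 px [288. 198.] 8143 z [21.8 22.4 22.8 23.8] [580.7 338. ] [86.6 55.5] -73.2
 px [528. 254.] 8687 z [22.3 23.2 23.6 25.1] [777.9 318.4] [172.3  66.1] -60.6
 px [444. 271.] 496 z [13.4 14.5 15.  16.3] [722.2 311. ] [60.3  7.1] -87.3
 px [ 91. 332.] 928 z [18.6 21.  21.5 22.4] [450.5 172. ] [46.4 25.6] 74.7
 px [510. 345.] 516 z [14.1 16.6 17.2 18.2] [803.2 261. ] [44.4 18.4] 31.5
 px [269. 370.] 2265 z [21.9 23.1 23.5 24.4] [608.  177.9] [50.1 44.3] -63.3
 px [390. 378.] 378 z [13.8 16.9 18.5 21.7] [717.7 195.2] [56.  10.1] 87.2
```

View pics/w1.png

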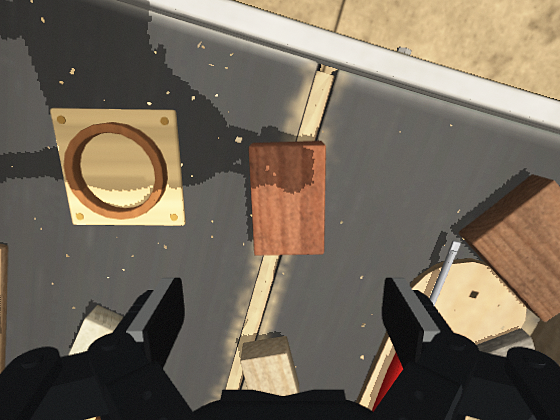

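The wrist picture shows the red-brown blank at (288,198) between the open fingers and the stand's collar at (112,170). The path down is clear, so I'll grasp.

Request:
carry_out(steps=[[0.01,0.04,-0.3,0,0,0.007,1],[0.01,0.04,-0.6,0,0,0.007,1],[0.01,0.04,-0.83,0,0,0.007,1],[0.01,0.04,-0.83,0,0,0.007,1],[0.01,0.04,-0.83,0,0,0.007,-1],[0.01,0.04,-0.83,0,0,0.007,-1],[0.01,0.04,-0.83,0,0,0.007,-1],[0.01,0.04,-0.83,0,0,0.007,-1],[0.01,0.04,-0.83,0,0,0.007,-1]], grip_force=40)

```text
clock: 2.4
tcp_pos: [0.5822, 0.3396, 0.0296]
eef_rot: [0.596, 0.803, 0.002, 0.001]
wrist_force: [-1.0, 1.4, 6.7]
grip_width: 0.642
grip_force: 43.2
```

Request:
carry_out(steps=[[0,0,0.4,0,0,0,-1],[0,0,0.95,0,0,0,-1],[0.07,-0.4,0.95,0,0,0,-1],[0.07,-0.8,0.95,0,0,-0.05,-1],[0.07,-1,0.95,0,0,-0.05,-1]])

```text
clock: 3.02
tcp_pos: [0.5917, 0.1857, 0.1708]
eef_rot: [0.658, 0.753, 0.001, 0.001]
wrist_force: [-0.2, 0.3, -0.4]
grip_width: 0.639
grip_force: 43.1
```

Request:
carry_out(steps=[[0.07,-0.4,0,0,0,-0.05,-1],[0.07,-0.8,0,0,0,-0.05,-1],[0.07,-1,0,0,0,-0.05,-1]])

```text
clock: 3.4
tcp_pos: [0.6021, 0.0355, 0.1702]
eef_rot: [0.715, 0.699, 0.0, 0.001]
wrist_force: [0.1, 1.5, -0.6]
grip_width: 0.639
grip_force: 43.2
```

Request:
carry_out(steps=[[0.07,-0.4,0,0,0,-0.04,-1],[0.07,-0.8,0,0,0,-0.04,-1],[0.07,-1,0,0,0,-0.04,-1]])

```text
clock: 3.78
tcp_pos: [0.6124, -0.1147, 0.1702]
eef_rot: [0.758, 0.653, 0.0, 0.001]
wrist_force: [0.1, 0.1, -0.6]
grip_width: 0.642
grip_force: 43.1
```

Request:
carry_out(steps=[[0.07,-0.4,0,0,0,0,-1],[0.07,-0.8,0,0,0,0,-1],[0.07,-0.93,0,0,0,0,-1],[0.07,-0.93,0,0,0,0,-1],[0.07,-0.93,0,0,0,0,-1]])

```text
clock: 4.4
tcp_pos: [0.6231, -0.2491, 0.1694]
eef_rot: [0.756, 0.654, 0.0, -0.0]
wrist_force: [-0.3, -0.1, -1.6]
grip_width: 0.644
grip_force: 43.1
```

```bash
python3 w.py w2 0.0035; python3 -c "
from plant import robot;s=robot.sense();print(s['grip_width'],s['grip_force'],s['wrist_force'])"
```

```text
t 4.4 tcp [ 623.1 -249.1  169.4] y-yaw -8.3 tilt [ 0.     0.001 -1.   ] tab -1.2
 px [475. 169.] 60749 z [25.  26.3 26.8 40.8] [ 778.7 -309. ] [387.4 127.5] -84.8
 px [270. 111.] 17704 z [ 4.9  5.6  6.1 15.1] [ 621.6 -186.8] [123.1  93.2] 81.7
 px [ 67. 160.] 2857 z [16.  22.8 23.4 24.5] [ 457.9 -192.9] [52.  27.3] 63.3
 px [ 96. 312.] 2881 z [ 4.8  5.5  6.2 15.2] [ 427.2 -345.6] [68.3 63.1] 17.7
 px [421. 408.] 668 z [19.3 26.1 26.6 27.6] [ 728.4 -478.6] [45.5 22.2] -67.1
0.6371118315193703 43.14264535903931 [ 0.37171116 -0.66692915 -0.42802631]
```

View pics/w2.png

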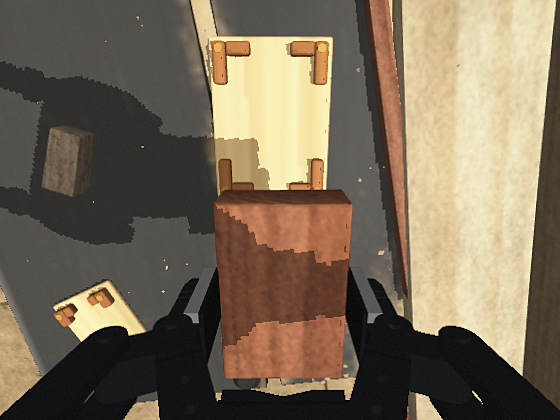

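The carrier shows at (270,111) and the wide blank is held level below it. I'll shift over the pocket and lower.

Request:
carry_out(steps=[[-0.01,0.3,0,0,0,0,-1],[-0.01,0.415,0,0,0,0,-1],[-0.01,0.415,-0.35,0,0,0,-1],[-0.01,0.415,-0.65,0,0,0,-1],[-0.01,0.415,-0.8,0,0,0,-1],[-0.01,0.415,-0.85,0,0,0,-1],[-0.01,0.415,-0.89,0,0,0,-1],[-0.01,0.415,-0.89,0,0,0,-1]])

```text
clock: 5.45
tcp_pos: [0.6221, -0.1886, 0.0364]
eef_rot: [0.757, 0.654, 0.0, 0.001]
wrist_force: [-0.0, 0.2, -0.3]
grip_width: 0.64
grip_force: 43.1
```

Request:
carry_out(steps=[[0,0,0,0,0,0,0.9],[0,0,0,0,0,0,1],[0,0,0,0,0,0,1],[0,0,0,0,0,0,1],[0,0,0.4,0,0,0,1],[0,0,0.8,0,0,0,1],[0,0,0.8,0,0,0,1]])

```text
clock: 6.32
tcp_pos: [0.6242, -0.1897, 0.1617]
eef_rot: [0.757, 0.654, 0.003, 0.005]
wrist_force: [0.3, -0.7, -1.5]
grip_width: 0.997
grip_force: 0.0
```

```bash
python3 w.py w3 0.0035; python3 - <<'E'
from h import *
# nothing moved since: re-use saved depth for the blank's top alone
s=robot.sense(); f=np.load("w3.npz"); c=cam("wrist",s); P=cloud(c,f["d"])
m=((P[:,:,2]>.022)&(P[:,:,2]<.04)&(abs(P[:,:,0]-.622)<.07)&(abs(P[:,:,1]+.188)<.08)); print(np.median(P[m][:,2]),rect(onplane(c,np.argwhere(m)[:,::-1],np.median(P[m][:,2]))))
E
```

```text
t 6.33 tcp [ 624.2 -189.7  161.7] y-yaw -8.3 tilt [ 0.011 -0.005 -1.   ] tab -1.2
 px [25. 39.] 3829 z [ 4.9  5.8 10.5 15.5] [457.6 -45.4] [48.2 46. ] 86.9
 px [245.  17.] 1355 z [18.2 19.1 19.6 20.7] [618.8 -55.8] [25.9 19.8] -9.4
 px [472. 160.] 59773 z [24.4 26.3 26.7 33.9] [ 777.1 -222. ] [328.6 122.2] -84.5
 px [278. 188.] 15989 z [ 5.5 15.2 28.2 29.5] [ 621.8 -186. ] [116.6  85. ] 81.6
 px [ 82. 233.] 2513 z [16.1 22.9 23.4 24.6] [ 458.  -192.2] [52.1 26.6] 62.4
 px [263. 365.] 2807 z [20.1 41.4 52.6 65.2] [ 587.2 -337.5] [49.8 38.7] -18.7
0.025056363596621833 (array([ 618.6, -189.2]), array([85.6, 55.6]), 81.6)
```

Request:
carry_out(steps=[[0,0.4,0,0,0,0,1],[0.01,0.8,0,0,0,-0.02,1],[0.02,1,0,0,0,-0.02,0.3],[0.02,1,0,0,0,-0.02,0.3],[0.02,1,0,0,0,-0.02,0.3]])

```text
clock: 7.0
tcp_pos: [0.624, -0.0392, 0.1543]
eef_rot: [0.777, 0.63, -0.001, -0.001]
wrist_force: [0.6, -1.2, -0.2]
grip_width: 0.647
grip_force: 0.0
```

```bash
python3 w.py w4 0.012
```

```text
t 7.0 tcp [624.  -39.2 154.3] y-yaw -11.9 tilt [-0.002 -0.    -1.   ] tab -1.2
 px [482. 174.] 55944 z [25.5 26.3 26.7 28. ] [772.6 -99.8] [362.6 108.9] -88.5
 px [282. 165.] 4758 z [18.7 19.4 19.7 20.8] [628.2 -11.9] [106.2  25.7] 77.2
 px [ 53. 122.] 855 z [13.4 14.2 14.6 15.8] [470.   54.4] [35.8 18.8] 89.0
 px [  5. 148.] 275 z [13.1 14.  14.5 15.8] [431.9  48.6] [26.4 10. ] 63.5
 px [103. 250.] 579 z [13.4 14.1 14.5 15.6] [467.3 -45.8] [35.5 18.3] 87.5
 px [ 54. 259.] 578 z [13.3 14.  14.5 15.7] [429.  -44.8] [35.5 17.9] 88.9
 px [276. 310.] 514 z [13.5 14.2 14.6 15.7] [ 599.2 -138.1] [29.9 27.4] 78.1
 px [316. 354.] 4870 z [27.3 28.1 28.5 29.5] [ 621.7 -184.9] [83.7 55.8] 81.6
 px [144. 405.] 527 z [22.7 23.2 23.6 24.4] [ 453.7 -200.3] [32.2 25. ] 63.1
 px [430. 409.] 302 z [16.6 17.5 18.3 27. ] [ 718.1 -268.4] [37.6 13.5] -71.0
```

The wide blank is seated: its top is 29 mm above the table and it is about 3 mm off centre. Next is the long blank.

Request:
carry_out(steps=[[0.028,0.182,-0.2,0,0,-0.005,0.3],[0.028,0.182,-0.5,0,0,-0.005,0.3],[0.028,0.182,-0.75,0,0,-0.005,0.3],[0.028,0.182,-0.84,0,0,-0.005,0.3],[0.028,0.182,-0.84,0,0,-0.005,0.3],[0.028,0.182,-0.84,0,0,-0.005,-1],[0.028,0.182,-0.84,0,0,-0.005,-1],[0.028,0.182,-0.84,0,0,-0.005,-1],[0.028,0.182,-0.84,0,0,-0.005,-1]], grip_force=40)

```text
clock: 8.18
tcp_pos: [0.6299, -0.0116, 0.0315]
eef_rot: [0.782, 0.624, 0.001, 0.001]
wrist_force: [-0.3, -0.4, 7.0]
grip_width: 0.288
grip_force: 40.0
```

Request:
carry_out(steps=[[0,0,0.4,0,0,0,-1],[0,0,0.8,0,0,0,-1],[-0.4,-0.2,0.95,0,0,0.03,-1],[-0.8,-0.4,0.95,0,0,0.06,-1],[-1,-0.6,0.95,0,0,0.06,-1]])

```text
clock: 8.8
tcp_pos: [0.4767, -0.1014, 0.173]
eef_rot: [0.719, 0.695, 0.0, 0.001]
wrist_force: [-0.2, -1.4, -0.7]
grip_width: 0.291
grip_force: 39.6
```

Request:
carry_out(steps=[[-0.22,0,0,0,0,0,-1],[-0.22,0,0,0,0,0,-1],[-0.22,0,0,0,0,0,-1]])

```text
clock: 9.18
tcp_pos: [0.4466, -0.1014, 0.1727]
eef_rot: [0.72, 0.694, 0.0, 0.001]
wrist_force: [0.6, -0.4, 0.2]
grip_width: 0.288
grip_force: 39.6
```

```bash
python3 w.py w5 0.0035;python3 w.py w5b 0.012
```

```text
t 9.18 tcp [ 446.6 -101.4  172.7] y-yaw -2.0 tilt [ 0.002 -0.001 -1.   ] tab -1.2
 px [168.  56.] 1628 z [7.3 8.2 8.6 9.8] [363.6   9.1] [78.5 11.7] -89.3
 px [280.  77.] 12554 z [ 4.8  5.5  6.  15.1] [445.9 -10.7] [113.7  67.3] 87.9
 px [475. 271.] 12236 z [ 5.9 21.2 28.1 29.4] [ 619.5 -183.7] [109.2  74.7] 81.8
 px [555. 384.] 756 z [ 5.6  8.9 11.9 17.4] [ 713.2 -299.8] [124.8  14.1] -78.9
 px [281. 390.] 263 z [ 4.8  5.6  7.1 13.8] [ 434.2 -316.1] [37.2 13.3] -2.1
t 9.22 tcp [ 446.7 -101.3  172.4] y-yaw -2.0 tilt [ 0.002 -0.    -1.   ] tab -1.2
 px [254. 133.] 681 z [13.4 14.2 14.6 15.8] [427.6 -45.1] [35.7 17.6] 88.4
 px [307. 133.] 698 z [13.4 14.2 14.6 16. ] [465.3 -46.4] [35.7 17.8] 88.5
 px [456. 228.] 585 z [13.4 14.1 14.6 15.9] [ 598.5 -138.5] [29.3 29.1] 83.0
 px [483. 285.] 7881 z [19.3 27.9 28.4 29.5] [ 618.7 -189.1] [88.1 59.8] 81.6
```

View pics/w5.png

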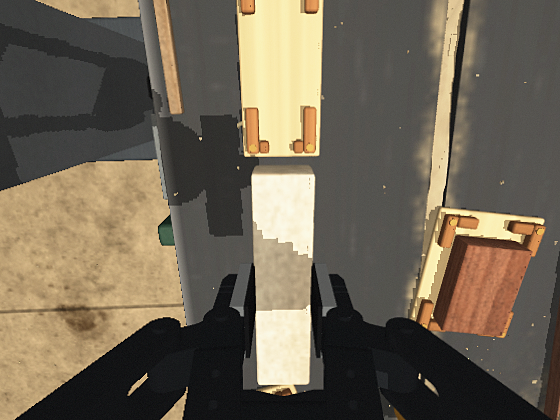

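The long carrier lies straight ahead of the held cream blank, and the seated wide blank shows at (483,285). I'll place the long blank now.

Request:
carry_out(steps=[[0.005,0.35,0,0,0,0.002,-1],[0.005,0.707,0,0,0,0.002,-1],[0.005,0.707,-0.35,0,0,0.002,-1],[0.005,0.707,-0.65,0,0,0.002,-1],[0.005,0.707,-0.8,0,0,0.002,-1],[0.005,0.707,-0.85,0,0,0.002,-1],[0.005,0.707,-0.895,0,0,0.002,-1],[0.005,0.707,-0.895,0,0,0.002,-1]])

```text
clock: 10.28
tcp_pos: [0.4471, 0.0047, 0.0382]
eef_rot: [0.717, 0.697, 0.0, 0.0]
wrist_force: [0.1, -0.2, -0.1]
grip_width: 0.286
grip_force: 39.6
```

Request:
carry_out(steps=[[0,0,0,0,0,0,0.3],[0,0,0,0,0,0,0.3],[0,0,0,0,0,0,0.3],[0,0,0,0,0,0,0.3],[0,0,0.4,0,0,0,0.3],[0,0,0.78,0,0,0,0.3],[0,0,0.78,0,0,0,0.3]])

```text
clock: 11.15
tcp_pos: [0.4489, 0.0044, 0.1587]
eef_rot: [0.717, 0.697, 0.003, 0.004]
wrist_force: [-0.1, 0.3, -0.2]
grip_width: 0.648
grip_force: 0.0
```

```bash
python3 w.py w6 0.0175
```

```text
t 11.15 tcp [448.9   4.4 158.7] y-yaw -1.7 tilt [ 0.009 -0.001 -1.   ] tab -1.2
 px [275.  14.] 1485 z [20.6 21.2 21.6 22.8] [447.7 138.4] [34.8 20.3] -12.8
 px [278. 201.] 4337 z [24.8 25.4 25.7 26.8] [446.2   4.2] [105.5  25.8] 88.4
 px [300. 385.] 402 z [20.3 22.9 23.4 24.5] [ 461.4 -177.6] [27.8 24. ] 61.9
```

Request:
carry_out(steps=[[0.02,-0.4,0,0,0,-0.05,0.3],[0.04,-0.8,0,0,0,-0.1,0.3],[0.05,-1,0,0,0,-0.14,0.3],[0.05,-1,0,0,0,-0.14,0.3]])

```text
clock: 11.7
tcp_pos: [0.4532, -0.1468, 0.1532]
eef_rot: [0.853, 0.522, -0.001, -0.001]
wrist_force: [0.4, 0.3, -1.1]
grip_width: 0.65
grip_force: 0.0
```

Request:
carry_out(steps=[[0,-0.4,0,0,0,0,0.3],[0,-0.4,0,0,0,0,0.3],[0,-0.4,0,0,0,0,0.3]])

```text
clock: 12.08
tcp_pos: [0.4533, -0.204, 0.1538]
eef_rot: [0.852, 0.524, -0.0, -0.001]
wrist_force: [0.3, -0.1, -0.2]
grip_width: 0.651
grip_force: 0.0
```

```bash
python3 w.py w7 0.012
```

```text
t 12.07 tcp [ 453.3 -204.   153.8] y-yaw -26.8 tilt [-0.002  0.002 -1.   ] tab -1.3
 px [150.  18.] 1590 z [13.6 14.7 19.8 26.4] [433.8 -53.1] [41.1 27.4] -26.4
 px [203.  11.] 474 z [13.4 14.2 14.6 16. ] [465.7 -58.6] [18.1 13.3] -2.0
 px [427.  25.] 1166 z [13.3 14.1 14.6 16. ] [ 598.1 -139.4] [29.8 28.4] 81.7
 px [494.  86.] 14502 z [26.8 28.1 28.6 29.8] [ 619.1 -190.1] [86.7 58.6] 81.5
 px [280. 192.] 2063 z [22.7 23.3 23.7 24.8] [ 456.  -192.3] [50.2 24.2] 63.2
 px [517. 301.] 6084 z [35.6 61.4 66.2 91.2] [ 574.9 -348.2] [63.4 40.5] 76.6
 px [330. 321.] 262 z [13.3 14.1 14.6 15.9] [ 440.4 -320.7] [17.9 17.7] 19.0
```

The long blank is seated. Next is the short blank.

Request:
carry_out(steps=[[0.018,0.078,-0.3,0,0,0,0.3],[0.018,0.078,-0.6,0,0,0,0.3],[0.018,0.078,-0.83,0,0,0,0.3],[0.018,0.078,-0.83,0,0,0,0.3],[0.018,0.078,-0.83,0,0,0,-1],[0.018,0.078,-0.83,0,0,0,-1],[0.018,0.078,-0.83,0,0,0,-1],[0.018,0.078,-0.83,0,0,0,-1]], grip_force=40)

```text
clock: 13.12
tcp_pos: [0.4577, -0.1939, 0.032]
eef_rot: [0.852, 0.523, 0.001, 0.002]
wrist_force: [1.0, 2.3, 7.1]
grip_width: 0.279
grip_force: 40.4
```

Request:
carry_out(steps=[[0,0,0.4,0,0,0,-1],[0,0,0.8,0,0,0.05,-1],[0,-0.4,0.95,0,0,0.1,-1],[0,-0.8,0.95,0,0,0.16,-1],[0,-1,0.95,0,0,0.2,-1]])

```text
clock: 13.75
tcp_pos: [0.4564, -0.3466, 0.1743]
eef_rot: [0.648, 0.762, -0.0, 0.002]
wrist_force: [0.5, 0.6, -1.0]
grip_width: 0.28
grip_force: 39.6
```

Request:
carry_out(steps=[[0,-0.3,0,0,0,0.05,-1],[0,-0.55,0,0,0,0.052,-1],[0,-0.55,0,0,0,0.052,-1],[0,-0.55,0,0,0,0.052,-1]])

```text
clock: 14.25
tcp_pos: [0.4564, -0.4253, 0.173]
eef_rot: [0.584, 0.811, 0.0, -0.0]
wrist_force: [0.7, -0.1, -1.1]
grip_width: 0.284
grip_force: 39.6
```

```bash
python3 w.py w8 0.0035;python3 w.py w8b 0.012
```

```text
t 14.25 tcp [ 456.4 -425.3  173. ] y-yaw 18.5 tilt [-0.     0.001 -1.   ] tab -1.2
 px [538.  17.] 1664 z [ 5.   7.3 13.3 16. ] [ 592.2 -235.5] [52.2 24.4] -8.8
 px [281. 107.] 8786 z [ 4.8  5.6  6.2 15.2] [ 432.3 -358.8] [88.6 62.4] -71.9
 px [488. 164.] 7227 z [ 43.5  65.3  80.  105.7] [ 587.4 -349.9] [65.7 48.4] -22.6
 px [536. 340.] 6782 z [12.8 22.5 26.2 27.4] [ 732.8 -507. ] [149.5  55.1] -58.3
t 14.3 tcp [ 456.6 -425.   173.1] y-yaw 18.5 tilt [ 0.     0.001 -1.   ] tab -1.2
 px [539.  11.] 562 z [13.3 14.1 14.7 16.2] [ 583.8 -236.8] [28.3 10.3] -8.6
 px [255.  65.] 445 z [13.4 14.2 14.7 15.9] [ 405.  -334.1] [17.6 15.9] 18.6
 px [307.  65.] 448 z [13.2 14.  14.6 16.2] [ 440.  -322.7] [17.3 16.6] 18.4
 px [490. 166.] 6908 z [ 48.7  65.6  81.8 105.8] [ 588.2 -347.1] [43.  26.8] -5.2
 px [256. 153.] 355 z [13.5 14.2 14.7 16.2] [ 424.5 -394.9] [17.2 16.2] 18.5
 px [304. 154.] 353 z [13.5 14.2 14.5 15.8] [ 459.6 -383.2] [17.7 16.2] 18.5
 px [538. 345.] 5781 z [13.8 25.6 26.3 27.5] [ 732.3 -507.1] [139.2  51.7] -58.3
```

View pics/w8.png

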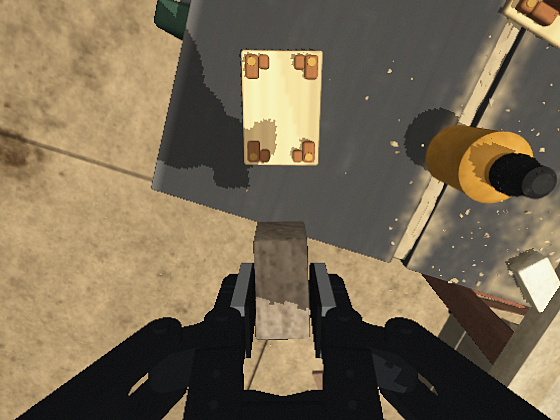

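All four cleats are in view and average to (432.3, -358.7) mm. The bottle stands at (490,166). I'll place the short blank.

Request:
carry_out(steps=[[-0.16,0.3,0,0,0,0,-1],[-0.16,0.437,0,0,0,0,-1],[-0.16,0.437,-0.35,0,0,0,-1],[-0.16,0.437,-0.65,0,0,0,-1],[-0.16,0.437,-0.8,0,0,0,-1],[-0.16,0.437,-0.85,0,0,0,-1],[-0.16,0.437,-0.897,0,0,0,-1],[-0.16,0.437,-0.897,0,0,0,-1]])

```text
clock: 15.35
tcp_pos: [0.4329, -0.3605, 0.0388]
eef_rot: [0.584, 0.812, -0.0, 0.0]
wrist_force: [-0.0, -0.6, -0.3]
grip_width: 0.283
grip_force: 39.6
```

Request:
carry_out(steps=[[0,0,0,0,0,0,0.3],[0,0,0,0,0,0,0.3],[0,0,0,0,0,0,0.3],[0,0,0,0,0,0,0.3],[0,0,0.4,0,0,0,0.3],[0,0,0.8,0,0,0,0.3],[0,0,0.9,0,0,0,1],[0,0,0.9,0,0,0,1]])

```text
clock: 16.35
tcp_pos: [0.4328, -0.3607, 0.1739]
eef_rot: [0.584, 0.811, -0.0, 0.001]
wrist_force: [-0.0, -0.4, -0.3]
grip_width: 1.0
grip_force: 0.0
```

```bash
python3 w.py w9 0.0175; python3 - <<'E'
from h import *
s=robot.sense();f=np.load("w9.npz");c=cam("wrist",s);P=cloud(c,f["d"])
m=(P[:,:,2]>.035)&(P[:,:,2]<.058)&(abs(P[:,:,0]-.585)<.06)&(abs(P[:,:,1]+.348)<.06)
print("bottle body pts",m.sum())
for lo,hi in((.08,.1),(.1,.104),(.1045,.12)):
    q=(P[:,:,2]>lo)&(P[:,:,2]<hi)&(abs(P[:,:,0]-.585)<.06)&(abs(P[:,:,1]+.348)<.06)
    if q.sum()>20: print(lo,q.sum(),rect(P[q]),np.median(P[q],0))
E
```

```text
t 16.35 tcp [ 432.8 -360.7  173.9] y-yaw 18.5 tilt [ 0.001 -0.001 -1.   ] tab -1.2
 px [549.  94.] 881 z [21.  26.6 28.  29.6] [ 589.6 -224.1] [34.  17.3] -56.9
 px [282. 200.] 1833 z [28.6 29.3 29.7 30.8] [ 431.5 -359.7] [50.5 24.8] -71.5
 px [476. 255.] 5792 z [ 47.5  65.5  80.2 105.9] [ 590.4 -349.2] [48.5 26.6] -19.6
 px [554. 349.] 283 z [19.6 23.  25.3 27.4] [ 720.6 -421.5] [32.9 11.7] -58.1
bottle body pts 985
0.08 1005 (array([ 580. , -344.5]), array([26. , 22.3]), 63.0) [ 0.57396325 -0.34188876  0.08799809]
0.1 533 (array([ 581.4, -345.7]), array([19.5, 18.2]), -84.1) [ 0.57937133 -0.34441106  0.10258779]
0.1045 41 (array([ 582. , -345.5]), array([10.8, 10.5]), -18.0) [ 0.5821032  -0.34629103  0.10470112]
```

The short blank is seated. Next I'll look at the bottle from above it.

Request:
carry_out(steps=[[0.4,0.05,0.1,0,0,0,1],[0.8,0.1,0.15,0,0,0,1],[0.98,0.1,0.15,0,0,0,1],[0.98,0.1,0.15,0,0,0,1],[0.98,0.1,0.15,0,0,0,1]])

```text
clock: 17.02
tcp_pos: [0.5784, -0.3452, 0.1934]
eef_rot: [0.584, 0.811, -0.0, -0.002]
wrist_force: [-1.6, -0.4, 0.2]
grip_width: 1.001
grip_force: 0.0
```

```bash
python3 w.py w10 0.1; python3 - <<'E'
from h import *
s=robot.sense();f=np.load("w10.npz");c=cam("wrist",s);P=cloud(c,f["d"])
for lo,hi in((.02,.058),(.074,.1),(.1,.104),(.1045,.12)):
    q=(P[:,:,2]>lo)&(P[:,:,2]<hi)&(abs(P[:,:,0]-.585)<.05)&(abs(P[:,:,1]+.348)<.05)
    if q.sum()>20: print(lo,q.sum(),rect(P[q]),cv2.minEnclosingCircle(np.float32(P[q][:,:2]*1000)))
E
```

```text
t 17.02 tcp [ 578.4 -345.2  193.4] y-yaw 18.5 tilt [-0.003  0.002 -1.   ] tab -1.2
 px [289. 230.] 629 z [103.2 104.7 105.5 106.6] [ 582.4 -345.2] [19.6 17.8] -70.5
0.02 425 (array([ 578., -332.]), array([45.3, 16.9]), 18.3) ((580.6424560546875, -339.9693603515625), 22.6734561920166)
0.074 566 (array([ 581.8, -344.3]), array([26. , 20.8]), 23.0) ((582.9967041015625, -346.97802734375), 13.328871726989746)
0.1 156 (array([ 583.1, -347.1]), array([19.4, 18. ]), -71.2) ((582.9575805664062, -347.0303039550781), 9.809259414672852)
0.1045 436 (array([ 583.3, -346.3]), array([17.5, 15.8]), 77.4) ((583.4275512695312, -346.6753845214844), 9.127023696899414)
```

View pics/w10.png

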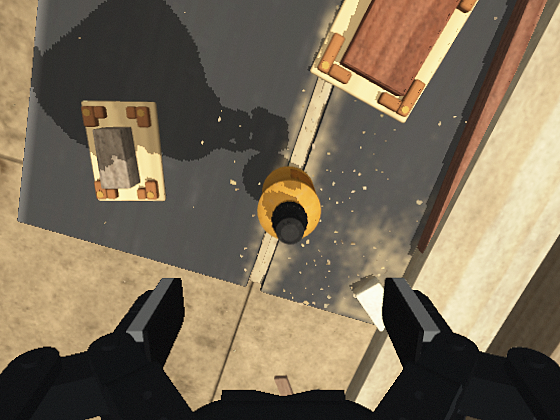

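The picture shows the cap at (289,230), centred between the fingers, and the short blank lying in its pocket at (123,150). I'll descend and grip the bottle.

Request:
carry_out(steps=[[0.03,-0.01,0,0,0,0,1],[0.03,-0.01,-0.3,0,0,0,1],[0.03,-0.01,-0.6,0,0,0,1],[0.03,-0.01,-0.876,0,0,0,1],[0.03,-0.01,-0.876,0,0,0,1],[0.03,-0.01,-0.876,0,0,0,-1],[0.03,-0.01,-0.876,0,0,0,-1],[0.03,-0.01,-0.876,0,0,0,-1],[0.03,-0.01,-0.876,0,0,0,-1],[0.03,-0.01,-0.876,0,0,0,-1]], grip_force=40)

```text
clock: 18.32
tcp_pos: [0.5851, -0.348, 0.0673]
eef_rot: [0.584, 0.811, -0.0, 0.002]
wrist_force: [-2.2, 0.0, 6.6]
grip_width: 0.553
grip_force: 41.0
```

Request:
carry_out(steps=[[0,0,0.15,0,0,0,-1],[0,0,0.35,0,0,0,-1],[0,0,0.6,0,0,0,-1],[0,0,0.6,0,0,0,-1]])

```text
clock: 18.82
tcp_pos: [0.5858, -0.3481, 0.1591]
eef_rot: [0.584, 0.812, -0.0, 0.004]
wrist_force: [0.4, -0.6, -0.7]
grip_width: 0.551
grip_force: 41.8
```

```bash
python3 - <<'E'
from h import *
s=robot.sense();print(s["tcp_pos"],s["grip_width"],s["grip_force"],s["wrist_force"])
im,d=robot.camera("scene");cv2.imwrite("pics/s11.png",cv2.resize(im[120:340,300:560,::-1],None,fx=2.2,fy=2.2))
E
```

```text
[ 0.5858151  -0.34814271  0.15911558] 0.5514730828980507 41.830416021957916 [ 0.42843884 -0.61333386 -0.73490408]
```

View pics/s11.png

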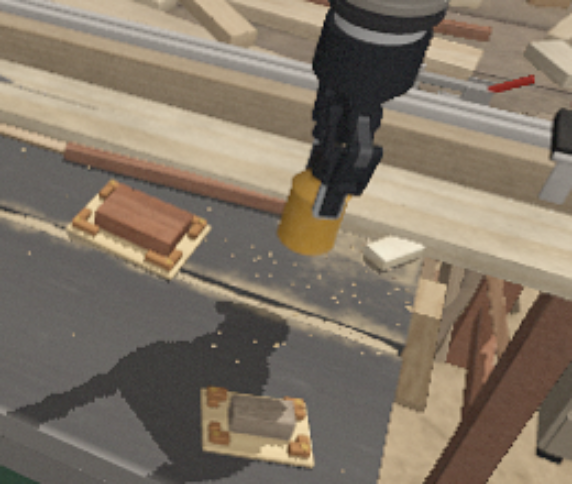

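The bottle is held upright and clear of the table, and the wide and short blanks lie in their pockets. I'll carry it toward the stand.

Request:
carry_out(steps=[[-0.05,0.2,0,0,0,0,-1],[-0.12,0.5,0,0,0,0,-1],[-0.18,0.8,0,0,0,0,-1],[-0.21,0.955,0,0,0,0,-1]])

```text
clock: 19.38
tcp_pos: [0.5512, -0.2011, 0.153]
eef_rot: [0.584, 0.812, -0.0, -0.002]
wrist_force: [0.7, -1.3, -1.2]
grip_width: 0.557
grip_force: 41.8
```

Request:
carry_out(steps=[[-0.07,0.3,0,0,0,0,-1],[-0.14,0.6,0,0,0,0,-1],[-0.21,0.955,0,0,0,0,-1]])

```text
clock: 19.75
tcp_pos: [0.5199, -0.0592, 0.1531]
eef_rot: [0.585, 0.811, -0.0, -0.001]
wrist_force: [0.6, -0.8, -1.1]
grip_width: 0.552
grip_force: 41.8
```

Request:
carry_out(steps=[[-0.07,0.3,0,0,0,0,-1],[-0.14,0.6,0,0,0,0,-1],[-0.21,0.955,0,0,0,0,-1]])

```text
clock: 20.12
tcp_pos: [0.4884, 0.0839, 0.1533]
eef_rot: [0.585, 0.811, -0.001, -0.001]
wrist_force: [1.3, -0.6, -1.6]
grip_width: 0.554
grip_force: 41.8
```

Request:
carry_out(steps=[[-0.07,0.3,0,0,0,0,-1],[-0.14,0.6,0,0,0,0,-1],[-0.19,0.8,0,0,0,0,-1],[-0.21,0.955,0,0,0,0,-1],[-0.21,0.955,0,0,0,0,-1],[-0.21,0.955,0,0,0,0,-1]])

```text
clock: 20.88
tcp_pos: [0.4578, 0.2253, 0.1536]
eef_rot: [0.584, 0.812, -0.001, -0.0]
wrist_force: [-0.1, -0.2, -1.3]
grip_width: 0.551
grip_force: 41.8
```

```bash
python3 w.py w12 0.0115; python3 - <<'E'
from h import *
s=robot.sense();f=np.load("w12.npz");c=cam("wrist",s);P=cloud(c,f["d"])
q=(P[:,:,2]>.0145)&(P[:,:,2]<.02)&(abs(P[:,:,0]-.45)<.055)&(abs(P[:,:,1]-.324)<.055)
W=onplane(c,np.argwhere(q)[:,::-1],.017);print(cv2.minEnclosingCircle(np.float32(W[:,:2]*1000)))
print(s["grip_width"],s["joints"])
E
```

```text
t 20.88 tcp [457.8 225.3 153.6] y-yaw 18.5 tilt [-0.001 -0.001 -1.   ] tab -1.2
 px [317.  69.] 3451 z [16.3 17.  17.5 18.7] [449.1 323.2] [72.8 72.4] 59.3
 px [280. 219.] 2079 z [ 97.  111.9 119.7 129.3] [450.4 242.3] [45.3 18.5] 21.3
 px [430. 305.] 2323 z [21.1 23.  23.4 24.5] [605.3 180.2] [45.  43.1] 24.9
 px [545. 354.] 1586 z [15.3 20.1 22.9 25.5] [724.9 172.2] [64.4 24.6] -82.7
 px [240. 369.] 417 z [13.3 14.  14.5 15.6] [468.   56.3] [37.7 17.7] 89.4
((449.5044250488281, 322.8887939453125), 36.894954681396484)
0.5558857689981536 [ 3.06810098e-01  4.16731826e-01  1.70116866e+00 -3.50635806e-04
  1.02484492e+00 -1.50292580e-02]
```

View pics/w12.png

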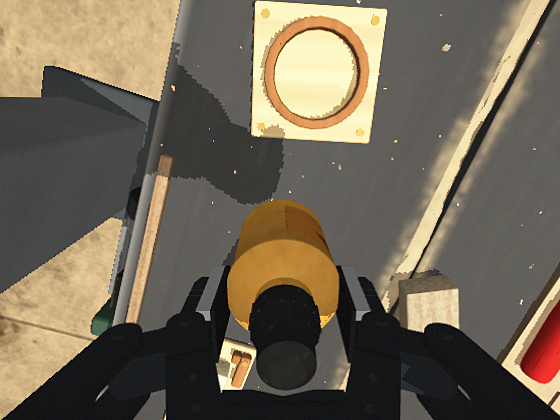

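```bash
python3 - <<'E'
from h import *
s=robot.sense();f=np.load("w12.npz");c=cam("wrist",s);P=cloud(c,f["d"]);h=cv2.cvtColor(f["im"],cv2.COLOR_RGB2HSV)
print("cap top",P[355:375,275:300].reshape(-1,3).mean(0),np.median(P[355:375,275:300,2]), onplane(c,[[287,365]],.190))
b=(h[:,:,0]>12)&(h[:,:,0]<30)&(h[:,:,1]>150)&(P[:,:,2]>.05)
print([(round(float(z),3),np.round(P[b&(abs(P[:,:,2]-z)<.003)].mean(0)*1000,1),np.round(P[b&(abs(P[:,:,2]-z)<.003)][:,1].max()*1000,1)) for z in np.arange(.09,.165,.012)], P[b][:,2].min())
E
```

```text
cap top [0.45714435 0.23040794 0.19270576] 0.192216674378485 [[0.45801743 0.22792428 0.19      ]]
[(0.09, array([450.7, 246.2,  91. ]), np.float64(251.1)), (0.102, array([448.2, 245.4, 102.2]), np.float64(251.0)), (0.114, array([449.3, 246. , 114.1]), np.float64(251.2)), (0.126, array([449.4, 246. , 126.1]), np.float64(251.4)), (0.138, array([450.2, 246.3, 137.8]), np.float64(251.4)), (0.15, array([453.9, 237.1, 150.5]), np.float64(251.9)), (0.162, array([451.4, 234.8, 160.6]), np.float64(238.7))] 0.08705823359285886
```

The depth readings on the bottle's side and cap show it upright, with its foot at about 86 mm and within 2 mm of the TCP. I'll lower it into the collar.

Request:
carry_out(steps=[[-0.02,0.25,0,0,0,0,-1],[-0.04,0.5,0,0,0,0,-1],[-0.049,0.643,0,0,0,0,-1],[-0.049,0.643,-0.1,0,0,0,-1],[-0.049,0.643,-0.25,0,0,0,-1],[-0.049,0.643,-0.38,0,0,0,-1],[-0.049,0.643,-0.46,0,0,0,-1],[-0.049,0.643,-0.51,0,0,0,-1],[-0.049,0.643,-0.53,0,0,0,-1],[-0.049,0.643,-0.53,0,0,0,-1]])

```text
clock: 22.18
tcp_pos: [0.451, 0.3224, 0.0751]
eef_rot: [0.584, 0.811, 0.0, 0.0]
wrist_force: [0.6, 0.1, -1.6]
grip_width: 0.55
grip_force: 41.8
```

Request:
carry_out(steps=[[0,0,-0.01,0,0,0,-1],[0,0,-0.01,0,0,0,0.6],[0,0,-0.01,0,0,0,1],[0,0,-0.01,0,0,0,1],[0,0,-0.01,0,0,0,1],[0,0,0.3,0,0,0,1],[0,0,0.6,0,0,0,1],[0,0,0.95,0,0,0,1],[0,0,0.95,0,0,0,1]])

```text
clock: 23.3
tcp_pos: [0.4526, 0.3235, 0.2219]
eef_rot: [0.584, 0.812, 0.004, 0.002]
wrist_force: [0.0, 0.6, -0.2]
grip_width: 1.003
grip_force: 0.0
```

Request:
carry_out(steps=[[-0.3,0.3,0.1,0,0,0,1],[-0.5,0.6,0.2,0,0,0,1],[-0.5,0.8,0.3,0,0,0,1],[-0.5,0.8,0.3,0,0,0,1]])

```text
clock: 23.8
tcp_pos: [0.3752, 0.4442, 0.2621]
eef_rot: [0.583, 0.812, 0.001, 0.0]
wrist_force: [1.0, 0.7, 0.1]
grip_width: 1.001
grip_force: 0.0
```

```bash
python3 - <<'E'
from h import *
s=robot.sense();print(s["clock"],s["tcp_pos"],s["wrist_force"])
im,d=robot.camera("scene");cv2.imwrite("pics/s13.png",im[:,:,::-1]); c=cam("scene");P=cloud(c,d)
ob={"wide":(.6216,-.1877,.02),"long":(.4473,.0047,.02),"short":(.4323,-.3587,.02),"scrA":(.607,.17,.012),"scrB":(.4505,.156,.012),"cap":(.4495,.323,.08)}
for n in ("scene","top"):
    if n=="top": im,d=robot.camera("top"); c=cam("top");P=cloud(c,d)
    for a,(x,y,lo) in ob.items():
        m=(P[:,:,2]>lo)&(P[:,:,2]<.13)&(np.hypot(P[:,:,0]-x,P[:,:,1]-y)<.065)
        if m.sum()>5:
            z=np.percentile(P[m][:,2],80); print(n,a,m.sum(),np.round(np.percentile(P[m][:,2],[50,98])*1000,1),*rect(onplane(c,np.argwhere(m)[:,::-1],z)))
E
```

```text
23.8 [0.37515643 0.44421638 0.26210115] [0.97121682 0.71300852 0.07091038]
scene wide 690 [26.9 29.3] [ 614.8 -193.7] [87.8 62.6] 81.7
scene long 444 [24.  26.3] [442.5  -0.8] [107.4  29.6] 88.5
scene short 389 [28.7 31.2] [ 426.9 -362.4] [53.1 30.7] -68.6
scene scrA 282 [21.4 24. ] [603.9 162.6] [58.9 52.5] -62.2
scene scrB 309 [19.8 22.3] [447.8 151.8] [68. 40.] 73.7
scene cap 140 [ 96.6 112.1] [435.7 306.5] [62.3 24.6] 53.5
top wide 517 [29.4 37.4] [ 615.6 -184.6] [109.6  71. ] 85.3
top long 320 [26.7 32.9] [4.471e+02 4.000e-01] [115.5  55. ] 89.8
top short 143 [30.6 37.9] [ 430.4 -357.6] [70.4 50.7] -71.1
top scrA 269 [24.2 32. ] [609.1 170.1] [57. 46.] -62.5
top scrB 240 [22.1 29. ] [456.8 157.2] [61.6 46.8] 76.2
top cap 71 [104.1 117.6] [445.  317.8] [30.6 24.7] 40.5
```

View pics/s13.png

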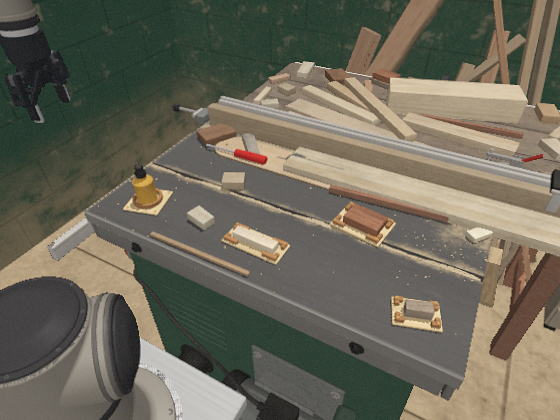

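The picture shows the bottle upright in its collar at (146,190) and all three blanks in their pockets. Both scraps are where they started, and heights match the pocket floors. I'm handing in the job.

```bash
python3 -c "
from plant import robot;print(robot.sign_off())"
```

```text
the job is handed in; nothing more can be done
None
```

I handed in the job at about 24 s: my last images show all three blanks flat in their carriers, the bottle upright in its collar and both scraps where they started, but sign-off returned no verdict.

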